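Raise the glue cabinet's window to its mark and start the fan

TASK

Get the glue cabinet ready for work: with your fingertips under the black-and-yellow lip of its sliding window, push the window up until the lip is level with the green arrow on the side rail, and leave it standing there. Then press the blue fan button fully down and let it go. Only push, do not pinch the lip, and leave the bottles, glue stick, eraser and stapler where they stand.

Things in the scene. Friction and masses are not known exactly. Their poses are not given: they have to be found in the camera images.
- hood: Clear glue cabinet on a grey plinth, fixed; 120 (x) x 250 (y) x 308 mm, plinth 130 mm high. Origin: on the desk, midway across, 80 mm behind the plinth's front face; z up, own -x is the front (towards the robot), +y the robot's left. In front two upright rails at y = +-127 mm, 422 mm high, front faces at x = -104 mm, joined on top; the clear window slides between them
- sash (a joint): Height of the window in m: 0 down, 0.155 fully up; it rises straight up. Counterweighted: it stays wherever it is left and takes about 1.2 to 2.9 N (plus 8 N per m/s) to push up. Starts between 0.005 and 0.03
- lip_front (a point): Middle of the lip's front edge at half its thickness; in the cabinet's frame x = -151 mm, y = 0, z = 146 mm + window height. The lip is a level shelf 190 mm long (y) standing 54 mm out from the window, 13 mm thick (underside 6 mm below this point), rounded in front. Below is free air to the desk, the plinth's face is 71 mm behind the lip's front edge
- lip_pad: The lip's lower part, black rubber, 8 mm thick, 190 mm long: the fingertips push against it. Fixed to the window. Its origin is not on the lip but at the cabinet's origin, raised by the window's height
- lip_cover: The lip's upper part, yellow strip 5 mm thick, set back 9 mm from the front edge. Fixed to the window, origin as lip_pad. Fingers on pad and cover at once count as pinching
- marker_line (a point): Point on the white line of the green arrow, on the left rail (cabinet frame x = -110, y = +127 mm), 231 to 276 mm above the desk, different each time, fixed in a run. The window is right when lip_front is as high as this point
- height_marker: The green arrow clip itself, 14 mm high, round the front and outer side of the left rail, with a white line at half height; origin on the rail's front face at the height of its white line
- fan_box: White fan control box, 70 x 60 x 24 mm, fixed to the desk to the right of the cabinet's front, with the blue button in a grey ring on top; origin at the centre of its underside
- fan_button (a joint): Travel of the blue button in m: 0 up, 0.006 fully down; a spring brings it back. Fully down takes about 5 N; it counts as pressed beyond 0.0045
- fan_button_top (a point): Centre of the blue round button's top face (32 mm across, horizontal, pressed straight down)
- glue_bottle: Yellow-labelled glue bottle, 33 x 45 x 102 mm, standing inside the cabinet; origin at the centre of its underside. Leave alone
- glue_stick: Red and white glue stick, 27 mm across, 92 mm high, standing inside the cabinet; origin at the centre of its underside. Leave alone
- gel_bottle: Clear hand gel bottle with a blue cap, 38 x 47 x 106 mm, standing on the desk left of the work; origin at the centre of its underside. Leave alone
- eraser: Red and blue eraser, 18 x 52 x 12 mm, lying on the desk; origin at the centre of its underside. Leave alone
- stapler: Blue stapler, 37 x 145 x 55 mm, on the desk at the right; origin at the centre of its underside. Leave alone

How it is judged:
On the way, in this order (a step that is already met when the one before it is completed fails the run):
1. the fingers push the lip up from beneath (contact force between the fingers and lip_pad above 0.3 N and value of joint sash above 0.042 m), for 0.1 s.
2. the lip is level with the green arrow (within 10 mm) (z of marker_line in the frame of lip_front between -0.01 and 0.01 m), for 0.3 s.
3. the fan button is pressed while the lip is level with the arrow and the fingers are off the window (all of step 2 and value of joint fan_button above 0.0045 m and contact force between the fingers and lip_pad below 0.1 N), for 0.1 s.
At the end, for the whole second after the job is handed in: The lip stands at rest within 10 mm of the height of the green arrow's line, the button was pressed at least 4.5 mm after that and has come back up, and the bottles, glue stick, eraser and stapler are within 30 mm of where they stood (all of step 2 and velocity of joint sash between -0.005 and 0.005 m/s and value of joint fan_button below 0.002 m and distance of each of glue_bottle, glue_stick, gel_bottle, eraser, stapler from where it was at the start of the episode below 0.03 m); the robot touches nothing.
It fails at once if the lip is pinched (fingers press on its yellow cover and on its black pad at once) (contact force between the fingers and lip_pad above 1 N and contact force between the fingers and lip_cover above 1 N).
It fails at once if a bottle, the glue stick, the eraser or the stapler is moved or lifted by more than 30 mm (distance of any of glue_bottle, glue_stick, gel_bottle, eraser, stapler from where it was at the start of the episode above 0.03 m).
It fails at once if a bottle or the glue stick is knocked over (angle between any of glue_bottle, glue_stick, gel_bottle's own z axis and vertical above 0.5 rad).
It also fails if it takes over 48 s, if anything falls off the work surface, if the arm or the gripper's body presses on something with over 40 N, if the wrist force passes 120 N, or if a joint passes its speed limit or range.

ROBOT

A 6-joint arm with a two-finger parallel gripper is mounted at the origin on the work surface; the furniture and walls round the work are solid. World frame = base frame: x ahead of the robot, y to its left, z up, the work surface at z = 0. Lengths are in m, angles in rad, forces in N, time in s.
With the tool pointing down it reaches from about 0.425 to 0.925 m from the base axis. Payload 12.5 kg.
Tool frame: the origin (TCP) lies on the centre line of the jaws, within the pads' length; the fingertips stand 8 mm ahead of it and the grasp point (between the pads) lies 11 mm behind it (env.tcp_to_tips is the distance from the TCP to the fingertips, in m); x points along the fingers, z is the direction in which the jaws open and shut, and the axes are right-handed (so a half turn about x gives the same grasp; the last joint's range is limited). The gripper opens to 85 mm and grips with 20 to 120 N. Pads are 22 mm wide; open, the fingers measure 114 mm over their backs; the gripper's body (76 mm by 85 mm) begins 54 mm behind the grasp point. The pads swing forward as they close: fully open they stand 13 mm farther back than shut.
Start: joints at [-0.106, 0.491, 1.559, -0, 1.092, -0.106], TCP at [0.625, 0, 0.239] pointing down, gripper open.
Joint ranges: [-3.1, 3.1], [-0.84, 2.19], [0.05, 2.79], [-1.13, 4.28], [0.06, 2.93], [-2.69, 2.69]. Speed limits (rad/s): [2.22, 2.22, 2.79, 3.14, 3.14, 3.14].

INTERFACE

Orientations are given as a rotation vector (axis times angle).
In Python, from bench import env, imaging gives the robot as it stands. Calls block until the motion is done:
- env.movep(position, orientation): joint-space move of the TCP to a pose.
- env.servo_line(position, ori=None, velocity=0.15, guard=None): straight line of the TCP; ori=None keeps the orientation; velocity is the mean speed in m/s. With guard (N) it stops when the force on the tool has changed by that much, and returns True; else False.
- env.move_j(angles): joint-space move.
- env.ungrasp() and env.grab(squeeze=None): open the fingers fully, or close them until they stop; squeeze is the grip in N (None keeps the last).
- env.pause(seconds).
- env.solve_ik(position, orientation): joint angles nearest the present ones, or None.
- imaging.capture(name): name is "scene" or "side" or "wrist"; returns the picture (420x560x3 uint8, red, green, blue); there is no depth.
- imaging.calibration(name): a dict with "mtx" (3x3 intrinsics, pixels), "pose" (4x4, takes a point from camera to world coordinates). Camera axes: x right, y down, z forward; pixel columns grow to the right and rows downward; lengths in m; the calibration is good to about 2 mm. A picture is of the moment at which its call begins: read the wrist's pose just before it. calibration takes no time and is no camera call; for the wrist camera it gives the pose at the moment of the call.
A pose or a line that the arm cannot do raises env.Unreachable and nothing moves.
- env.job_done(): hands the job in, once; it reports no verdict.
Readings, each from a call of its own:
- env.read_clock(): time.
- env.read_joint_positions(): joint angles.
- env.read_qvel(): joint speeds.
- env.read_tau(): joint torques, N m.
- env.read_position(): TCP position.
- env.read_tool_rot(): TCP orientation.
- env.read_contact_force(): force on the tool from outside, world axes, zero at the start.
- env.read_moment(): the same for the moment, N m.
- env.read_finger_gap(): finger opening in m.
Only numpy, scipy, OpenCV 4.12 (cv2) and the standard library are available. Lean on these libraries where they do the work, as an engineer would, in place of code of your own. Each camera call takes 0.05 s, during which the arm holds its last target. There are 200 camera calls.

## Working session

There is one attempt and no reset: what is moved stays moved. The work goes in short steps, each a Python script; the robot and the scene stay as the last script left them, time stands still between calls to the robot, and variables do not carry over. Pictures are saved under pics/ and viewed, about 8 in all and at most 12, crops included, and the job is handed in when it is done.

```bash
mkdir -p pics
python3 - <<'E'
from bench import env, imaging
import cv2,numpy as np
np.set_printoptions(precision=4,suppress=True)
for n in ("scene","side"):
    im=imaging.capture(n); cv2.imwrite(f"pics/{n}0.png",im[:,:,::-1])
    c=imaging.calibration(n); print(n,c["mtx"],c["pose"])
print(env.read_clock(),env.read_tool_rot(),env.tcp_to_tips)
E
```

```text
scene [[500.0581   0.     278.0671]
 [  0.     500.0581 209.1807]
 [  0.       0.       1.    ]] [[-0.9941 -0.0954  0.0516  0.4211]
 [-0.1072  0.7896 -0.6042  0.8737]
 [ 0.0169 -0.6061 -0.7952  1.2561]
 [ 0.      0.      0.      1.    ]]
side [[433.2379   0.     275.8711]
 [  0.     433.2379 207.3408]
 [  0.       0.       1.    ]] [[-0.9352  0.3078 -0.1751  0.6677]
 [ 0.3541  0.8135 -0.4613  0.4832]
 [ 0.0004 -0.4934 -0.8698  1.0071]
 [ 0.      0.      0.      1.    ]]
0.1 [0.0001 1.5717 0.0001] 0.008
```

View pics/scene0.png

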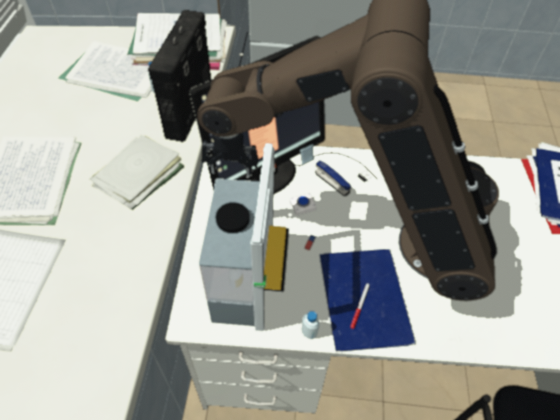

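View pics/side0.png

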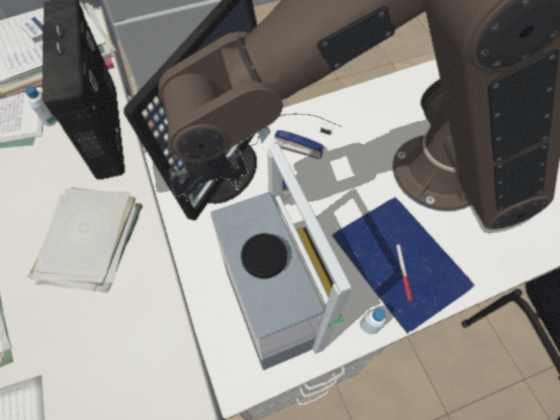

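The scene view shows the cabinet rails near x=265, the green arrow at (260,284), the yellow lip around (275,258), the fan button at (303,203), the eraser at (310,242) and the gel bottle at (311,323). In the side view the arrow is at (336,321) and the lip around (315,258). Next I'll zoom in on both and extract colour masks.

```bash
cat > h.py <<'E'
from bench import env, imaging
import cv2,numpy as np
np.set_printoptions(precision=4,suppress=True)
def ray(n,uv,c=None):
    c=c or imaging.calibration(n); P=np.array(c["pose"])
    d=P[:3,:3]@np.linalg.inv(c["mtx"])@np.array([uv[0],uv[1],1.]); return P[:3,3],d/np.linalg.norm(d)
def onz(n,uv,z,c=None):
    o,d=ray(n,uv,c); return o+d*(z-o[2])/d[2]
def tri(*rays):
    A=np.zeros((3,3));b=np.zeros(3)
    for o,d in rays:
        M=np.eye(3)-np.outer(d,d);A+=M;b+=M@o
    p=np.linalg.solve(A,b); return p,[np.linalg.norm((np.eye(3)-np.outer(d,d))@(p-o)) for o,d in rays]
R={"green":((45,90,60),(80,255,255)),"yellow":((18,120,60),(34,255,255)),"blue":((100,130,40),(125,255,255)),"red":((0,130,60),(8,255,255))}
def blobs(im,col,amin=6):
    m=cv2.inRange(cv2.cvtColor(im,cv2.COLOR_RGB2HSV),*map(np.array,R[col]))
    k,l,s,c=cv2.connectedComponentsWithStats(m)
    return [(c[i],s[i],l==i) for i in range(1,k) if s[i][4]>=amin]
E
python3 - <<'E'
from h import *
a=[]
for n,(x,y,w,h) in {"scene":(200,135,140,210),"side":(205,125,190,235)}.items():
    im=cv2.imread(f"pics/{n}0.png")[:,:,::-1].copy()
    for c in R:
        for b in blobs(im,c):
            if x<b[0][0]<x+w and y<b[0][1]<y+h: print(n,c,b[0],b[1], cv2.boxPoints(cv2.minAreaRect(np.argwhere(b[2])[:,::-1].astype(np.float32))).tolist() if c=="yellow" else "")
    a.append(cv2.resize(im[y:y+h,x:x+w],(int(w*600/h),600),interpolation=cv2.INTER_CUBIC)[:,:400 if n=="scene" else 400])
    print(n,600/h)
cv2.imwrite("pics/crop1.png",np.hstack([a[0],a[1][:,85:]] if 0 else a)[:,:,::-1])
E
```

```text
scene green [261.0816 282.6122] [254 276  12  11  49] 
scene yellow [274.621  257.6347] [ 264  226   22   64 1095] [[262.1999816894531, 288.4000244140625], [267.7390441894531, 225.62403869628906], [286.1253356933594, 227.246337890625], [280.5862731933594, 290.0223388671875]]
scene blue [335.4575 176.3399] [318 163  31  26 153] 
scene blue [302.9649 200.4386] [299 197   9   8  57] 
scene blue [311.5968 316.1129] [308 312   8   9  62] 
scene red [308.1905 244.381 ] [306 241   5   7  21] 
scene 2.857142857142857
side green [336.8974 320.6667] [330 316  13  10  39] 
side yellow [314.8434 259.4362] [298 228  33  66 447] [[296.5906066894531, 229.65859985351562], [302.6225280761719, 226.72415161132812], [333.5510559082031, 290.2994689941406], [327.5191345214844, 293.2339172363281]]
side blue [277.5    134.8333] [276 134   4   3   6] 
side blue [290.2    137.5333] [284 135  11   6  30] 
side blue [307.     142.7475] [295 139  22  10  99] 
side blue [283.5714 185.2857] [283 184   2   4   7] 
side blue [378.4353 314.3412] [374 309  10  11  85] 
side 2.5531914893617023
```

View pics/crop1.png

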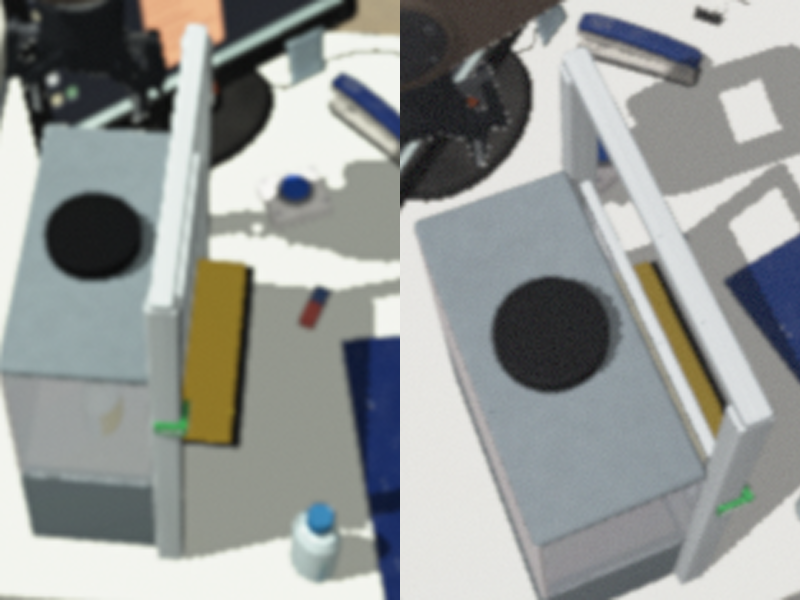

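Run:
```python
from h import *
S=lambda x,y:(x/2.857143+200,y/2.857143+135); D=lambda x,y:((x-400)/2.553191+205,y/2.553191+125)
t=lambda a,b:tri(ray("scene",a),ray("side",b))
for k,a,b in [("barL",(182,305),(770,412)),("barR",(208,28),(588,50))]: print(k,t(S(*a),D(*b)),onz("scene",S(*a),.422),onz("side",D(*b),.422))
print("green",t((261.08,282.61),(336.9,320.67)))
l=onz("scene",S(238,446),.16);r=onz("scene",S(252,268),.16);print("lip",l,r,l-r,(l+r)/2)
print("btn",onz("scene",(303,200.2),.034)); print("stap",onz("scene",(335,176),.03),"gel",onz("scene",(311.6,316),.1),"eraser",onz("scene",(309,242.5),.01))
a=np.arctan2(*((l-r)[[0,1]]*[-1,1]));print("yaw",a)
```

```text
barL (array([0.4963, 0.328 , 0.4237]), [np.float64(0.0024384642419630286), np.float64(0.0024384642419628933)]) [0.4949 0.3247 0.422 ] [0.4977 0.3293 0.422 ]
barR (array([0.5062, 0.0708, 0.4378]), [np.float64(0.0008765200085362022), np.float64(0.0008765200085362959)]) [0.5075 0.0542 0.422 ] [0.5023 0.0604 0.422 ]
green (array([0.5009, 0.3368, 0.2745]), [np.float64(0.0009927435740996707), np.float64(0.0009927435740996896)])
lip [0.4524 0.2903 0.16  ] [0.4582 0.1033 0.16  ] [-0.0058  0.1871  0.    ] [0.4553 0.1968 0.16  ]
btn [ 0.4269 -0.0992  0.034 ]
stap [ 0.3311 -0.2152  0.03  ] gel [0.3767 0.3195 0.1   ] eraser [0.3968 0.0402 0.01  ]
yaw 0.030849215364987595
```

Run:
```python
from h import *
from scipy.spatial.transform import Rotation as Rn
p0=np.array([.472,.197,0])
for roll in (0,90):
 for e in (-10,0,15,30,45,60,80):
  row=[]
  for a in range(-90,181,15):
    ca,sa,ce,se=*[f(np.radians(a)) for f in (np.cos,np.sin)],*[f(np.radians(e)) for f in (np.cos,np.sin)]
    x=np.array([ca*ce,sa*ce,se]); z=np.array([-sa,ca,0.]); y=np.cross(z,x)
    r=Rn.from_matrix(np.c_[x,y,z])*Rn.from_euler('x',roll,degrees=True)
    n=0
    for zz in (.10,.15,.20,.25):
      ok=False
      for k in (0,180):
        rr=(r*Rn.from_euler('x',k,degrees=True)).as_rotvec()
        try: q=env.solve_ik(p0+[0,0,zz]-x*.008,rr)
        except Exception as ex: q=None
        ok|=q is not None
      n+=ok
    row.append(f"{a}:{n}")
  print(roll,e,*row)
```

```text
0 -10 -90:4 -75:4 -60:0 -45:0 -30:0 -15:4 0:4 15:4 30:4 45:4 60:4 75:4 90:4 105:4 120:4 135:4 150:4 165:4 180:4
0 0 -90:4 -75:0 -60:0 -45:0 -30:0 -15:4 0:4 15:4 30:4 45:4 60:4 75:4 90:4 105:4 120:4 135:4 150:4 165:4 180:4
0 15 -90:4 -75:0 -60:0 -45:0 -30:0 -15:4 0:4 15:4 30:4 45:4 60:4 75:4 90:4 105:4 120:4 135:4 150:4 165:4 180:4
0 30 -90:1 -75:0 -60:0 -45:0 -30:0 -15:3 0:4 15:4 30:4 45:4 60:4 75:4 90:4 105:4 120:4 135:4 150:4 165:4 180:4
0 45 -90:0 -75:0 -60:0 -45:0 -30:0 -15:2 0:4 15:4 30:4 45:4 60:4 75:4 90:4 105:4 120:4 135:4 150:4 165:4 180:4
0 60 -90:0 -75:0 -60:0 -45:0 -30:0 -15:1 0:3 15:0 30:2 45:4 60:4 75:4 90:4 105:4 120:4 135:4 150:4 165:4 180:4
0 80 -90:0 -75:0 -60:0 -45:0 -30:0 -15:0 0:0 15:0 30:0 45:0 60:0 75:0 90:0 105:0 120:0 135:0 150:0 165:0 180:0
90 -10 -90:4 -75:4 -60:0 -45:0 -30:0 -15:4 0:4 15:4 30:4 45:4 60:4 75:4 90:4 105:4 120:4 135:4 150:4 165:4 180:4
90 0 -90:4 -75:0 -60:0 -45:0 -30:0 -15:4 0:4 15:4 30:4 45:4 60:4 75:4 90:4 105:4 120:4 135:4 150:4 165:4 180:4
90 15 -90:4 -75:0 -60:0 -45:0 -30:0 -15:4 0:4 15:4 30:4 45:4 60:4 75:4 90:4 105:4 120:4 135:4 150:4 165:4 180:4
90 30 -90:1 -75:0 -60:0 -45:0 -30:0 -15:3 0:4 15:4 30:4 45:4 60:4 75:4 90:4 105:4 120:4 135:4 150:4 165:4 180:4
90 45 -90:0 -75:0 -60:0 -45:0 -30:0 -15:2 0:4 15:4 30:4 45:4 60:4 75:4 90:4 105:4 120:4 135:4 150:4 165:4 180:4
90 60 -90:0 -75:0 -60:0 -45:0 -30:0 -15:1 0:3 15:0 30:2 45:4 60:4 75:4 90:4 105:4 120:4 135:4 150:4 165:4 180:4
90 80 -90:0 -75:0 -60:0 -45:0 -30:0 -15:0 0:0 15:0 30:0 45:0 60:0 75:0 90:0 105:0 120:0 135:0 150:0 165:0 180:0
```

```bash
cat >> h.py <<'E'
from scipy.spatial.transform import Rotation as Rn
def ori(a,e,roll=0):
    a,e=np.radians(a),np.radians(e); x=np.array([np.cos(a)*np.cos(e),np.sin(a)*np.cos(e),np.sin(e)]); z=np.array([-np.sin(a),np.cos(a),0.])
    r=Rn.from_matrix(np.c_[x,np.cross(z,x),z])*Rn.from_euler('x',roll,degrees=True); return r.as_rotvec(),x
E
python3 - <<'E'
from h import *
print(env.read_joint_positions())
T=np.eye(4);T[:3,:3]=Rn.from_rotvec(env.read_tool_rot()).as_matrix();T[:3,3]=env.read_position()
print("cam in tcp",np.linalg.inv(T)@imaging.calibration("wrist")["pose"])
for roll in (0,90,180,-90):
 for a,e,p in [(0,-60,(.45,0,.35)),(0,0,(.40,.1,.3)),(0,15,(.40,.197,.13)),(20,15,(.40,.17,.12)),(20,15,(.465,.197,.13)),(0,15,(.465,.197,.13)),(0,15,(.465,.197,.25)),(45,15,(.465,.197,.13))]:
  r,x=ori(a,e,roll); print(roll,a,e,p,env.solve_ik(np.array(p),r))
E
```

```text
[-0.1056  0.4915  1.5594  0.      1.0917 -0.1056]
cam in tcp [[-0.0001 -0.3235  0.9462 -0.1363]
 [ 0.0002 -0.9462 -0.3235  0.0837]
 [ 1.      0.0001  0.0002  0.0002]
 [ 0.      0.      0.      1.    ]]
0 0 -60 (0.45, 0, 0.35) [-0.2033 -0.0529  2.0766  0.177   0.6106 -1.893 ]
0 0 0 (0.4, 0.1, 0.3) None
0 0 15 (0.4, 0.197, 0.13) [0.6231 1.3648 2.5912 4.1566 2.4161 2.2648]
0 20 15 (0.4, 0.17, 0.12) [0.1242 1.6359 2.7214 1.9455 2.908  0.4433]
0 20 15 (0.465, 0.197, 0.13) [0.1974 1.3271 2.5615 2.8703 2.5657 1.3812]
0 0 15 (0.465, 0.197, 0.13) [0.495  1.2449 2.4829 3.8237 2.3265 1.9402]
0 0 15 (0.465, 0.197, 0.25) [0.495  0.8914 2.5534 3.7003 2.0953 1.7354]
0 45 15 (0.465, 0.197, 0.13) [-0.1286  1.2502  2.4887  1.9913  2.1481  1.0104]
90 0 -60 (0.45, 0, 0.35) [-0.2033 -0.0529  2.0766  0.177   0.6106 -0.3222]
90 0 0 (0.4, 0.1, 0.3) None
90 0 15 (0.4, 0.197, 0.13) [ 0.6231  1.3648  2.5912  4.1566  2.4161 -2.4476]
90 20 15 (0.4, 0.17, 0.12) [0.1242 1.6359 2.7214 1.9455 2.908  2.0141]
90 20 15 (0.465, 0.197, 0.13) None
90 0 15 (0.465, 0.197, 0.13) None
90 0 15 (0.465, 0.197, 0.25) None
90 45 1
[... 430 characters left out ...]
37  2.3265 -1.2014]
180 0 15 (0.465, 0.197, 0.25) [ 0.495   0.8914  2.5534  3.7003  2.0953 -1.4062]
180 45 15 (0.465, 0.197, 0.13) [-0.1286  1.2502  2.4887  1.9913  2.1481 -2.1312]
-90 0 -60 (0.45, 0, 0.35) None
-90 0 0 (0.4, 0.1, 0.3) None
-90 0 15 (0.4, 0.197, 0.13) [0.6231 1.3648 2.5912 4.1566 2.4161 0.694 ]
-90 20 15 (0.4, 0.17, 0.12) [ 0.1242  1.6359  2.7214  1.9455  2.908  -1.1275]
-90 20 15 (0.465, 0.197, 0.13) [ 0.1974  1.3271  2.5615  2.8703  2.5657 -0.1896]
-90 0 15 (0.465, 0.197, 0.13) [0.495  1.2449 2.4829 3.8237 2.3265 0.3694]
-90 0 15 (0.465, 0.197, 0.25) [0.495  0.8914 2.5534 3.7003 2.0953 0.1646]
-90 45 15 (0.465, 0.197, 0.13) [-0.1286  1.2502  2.4887  1.9913  2.1481 -0.5604]
```

```bash
cat >> h.py <<'E'
def fk(q):
    """my fitted model: elbow, wrist centre, TCP"""
    B=Rn.from_euler('z',q[0]); o=np.array([0,.0659,.151]); U=B*Rn.from_euler('y',q[1]); F=U*Rn.from_euler('y',q[2])
    W=F*Rn.from_euler('z',q[3])*Rn.from_euler('y',q[4])
    e=B.apply(o)+U.apply([0,0,.584]); w=e+F.apply([0,0,.39]); return e,w,w+W.apply([0,0,.247])
E
python3 - <<'E'
from h import *
print(fk(env.read_joint_positions()),env.read_position())
for a in (45,60,75):
 for e in (0,5):
  r,x=ori(a,e,180)
  tip=np.array([.472,.142,0])
  for back,z in ((.1,.115),(0,.115),(0,.26)):
   p=tip-x*(.008+back);p[2]=z
   try:q=env.solve_ik(p,r)
   except Exception as ex:q=None
   if q is None: print(a,e,back,z,None);continue
   E,W,T=fk(q); print(a,e,back,z,np.array(q),"E",E,"W",W,"err",T-p)
E
```

```text
(array([0.281 , 0.0365, 0.6659]), array([0.625 , 0.    , 0.4858]), array([0.6248, 0.0001, 0.2388])) [0.6248 0.0001 0.2388]
45 0 0.1 0.115 [-0.7299  1.2638  2.6667  1.6099  1.6102 -2.3589] E [ 0.4588 -0.3221  0.3275] W [ 0.2526 -0.1376  0.0527] err [ 0.0316 -0.0285 -0.0623]
45 0 0 0.115 [-0.3572  1.126   2.54    1.9471  1.7803 -2.0552] E [ 0.517  -0.1226  0.4023] W [ 0.334  -0.0543  0.0647] err [ 0.0423 -0.016  -0.0503]
45 0 0 0.26 [-0.3572  0.6367  2.5517  1.9986  1.5902 -1.6134] E [ 0.3483 -0.0596  0.6206] W [ 0.3312 -0.0533  0.231 ] err [ 0.0396 -0.015  -0.029 ]
45 5 0.1 0.115 [-0.7242  1.3225  2.6434  1.548   1.6749 -2.399 ] E [ 0.4677 -0.3257  0.2945] W [ 0.2532 -0.136   0.0297] err [ 0.0313 -0.0279 -0.0638]
45 5 0 0.115 [-0.3541  1.185   2.5216  1.8959  1.8719 -2.1052] E [ 0.5304 -0.1258  0.3707] W [ 0.3345 -0.0534  0.0414] err [ 0.0421 -0.0158 -0.0521]
45 5 0 0.26 [-0.3541  0.7141  2.5602  1.9882  1.7128 -1.6925] E [ 0.3816 -0.0708  0.5923] W [ 0.3332 -0.0529  0.2058] err [ 0.0408 -0.0153 -0.0327]
60 0 0.1 0.115 [-0.7088  1.0516  2.4313  1.3961  1.5091 -1.9067] E [ 0.4278 -0.28
[... 1010 characters left out ...]
2  1.5594 -1.6474] E [ 0.4724 -0.1334  0.4742] W [ 0.4447 -0.1213  0.0854] err [ 0.0387 -0.017  -0.0296]
75 0 0 0.26 [-0.4098  0.6377  2.2424  1.4277  1.6089 -1.312 ] E [ 0.3452 -0.0781  0.6202] W [ 0.4376 -0.1183  0.2435] err [ 0.0316 -0.014  -0.0165]
75 5 0.1 0.115 [-0.6376  1.0291  2.1983  1.1893  1.6263 -1.6508] E [ 0.4413 -0.2449  0.4521] W [ 0.4144 -0.225   0.0635] err [ 0.034  -0.0254 -0.0299]
75 5 0 0.115 [-0.4075  1.0341  2.2233  1.4161  1.6407 -1.6857] E [ 0.4869 -0.1384  0.4496] W [ 0.4455 -0.1205  0.0622] err [ 0.0393 -0.0172 -0.0313]
75 5 0 0.26 [-0.4075  0.6889  2.2489  1.4456  1.6857 -1.3679] E [ 0.367  -0.0866  0.6018] W [ 0.4394 -0.1179  0.2199] err [ 0.0332 -0.0145 -0.0186]
```

Run:
```python
from h import *
t=lambda a,b:tri(ray("scene",a),ray("side",b))
print("base",onz("scene",(283,178),.01),onz("side",(232,172),.01),onz("scene",(296,178),.01))
im=cv2.imread("pics/scene0.png");im2=cv2.imread("pics/side0.png")
a=cv2.resize(im[80:220,190:350],(480,420));b=cv2.resize(im2[0:230,110:270],(292,420))
cv2.imwrite("pics/mon.png",np.hstack([a,b]))
```

```text
base [ 0.4996 -0.2033  0.01  ] [ 0.5409 -0.1941  0.01  ] [ 0.4571 -0.2085  0.01  ]
```

View pics/mon.png

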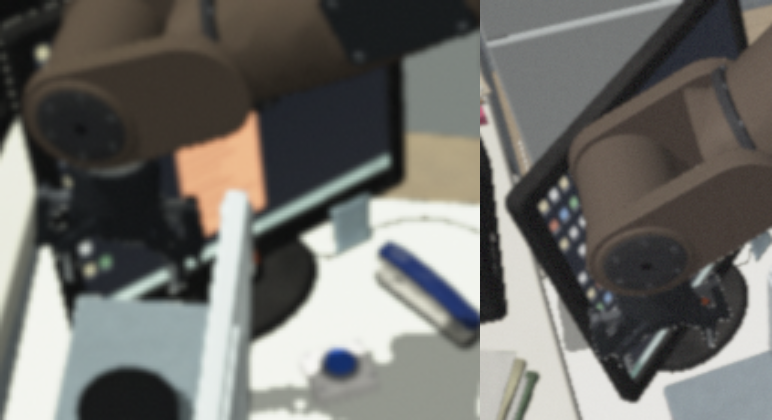

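Run:
```python
from h import *
t=lambda a,b:tri(ray("scene",a),ray("side",b))
L=t((215,187),(193,218));print("L",L); 
for z in (.08,.12,.16): print(z,onz("scene",(324,142),z),onz("scene",(215,187),z),onz("side",(193,218),z))
print("top left",[onz("side",(128,113),z) for z in (.4,.45,.5)])
from scipy.optimize import least_squares
# refit kinematics with an elbow offset, from solve_ik samples
S=[]
for a in (30,60,75,90):
  for e in (0,20):
    for p in ((.45,.1,.15),(.45,0,.3),(.5,-.1,.4)):
      r,x=ori(a,e,180); q=env.solve_ik(np.array(p),r)
      if q is not None: S.append((np.array(q),np.array(p)))
S.append((np.array(env.read_joint_positions()),env.read_position()))
def m(k,q):
    d,h,l1,l2,a3,L,dx=k; B=Rn.from_euler('z',q[0]);U=B*Rn.from_euler('y',q[1]);F=U*Rn.from_euler('y',q[2]);W=F*Rn.from_euler('z',q[3])*Rn.from_euler('y',q[4])
    e=B.apply([dx,d,h])+U.apply([0,0,l1]);w=e+F.apply([a3,0,l2]);return e,w,w+W.apply([0,0,L])
f=least_squares(lambda k:np.concatenate([m(k,q)[2]-p for q,p in S]),[.066,.15,.58,.39,0,.247,0])
print(f.x,abs(f.fun).max())
```

```text
L (array([0.6761, 0.0032, 0.1804]), [np.float64(0.0033791981447815022), np.float64(0.0033791981447815027)])
0.08 [ 0.3767 -0.3155  0.08  ] [ 0.6977 -0.0815  0.08  ] [ 0.6797 -0.0518  0.08  ]
0.12 [ 0.3782 -0.275   0.12  ] [ 0.6883 -0.049   0.12  ] [ 0.6791 -0.0288  0.12  ]
0.16 [ 0.3797 -0.2346  0.16  ] [ 0.6789 -0.0165  0.16  ] [ 0.6786 -0.0057  0.16  ]
top left [array([ 0.7291, -0.1214,  0.4   ]), array([ 0.724 , -0.0716,  0.45  ]), array([ 0.7189, -0.0218,  0.5   ])]
[0.0659 0.1967 0.5868 0.411  0.0431 0.2472 0.    ] 1.2644241209613938e-10
```

```bash
cat >> h.py <<'E'
K=[.0659,.1967,.5868,.411,.0431,.2472]
def fk(q):
    d,h,l1,l2,a3,L=K; B=Rn.from_euler('z',q[0]);U=B*Rn.from_euler('y',q[1]);F=U*Rn.from_euler('y',q[2]);W=F*Rn.from_euler('z',q[3])*Rn.from_euler('y',q[4])
    s=B.apply([0,d,h]);e=s+U.apply([0,0,l1]);k=e+F.apply([a3,0,0]);w=e+F.apply([a3,0,l2]);return s,e,k,w,w+W.apply([0,0,L])
def quad(a,b,c):  # points over parallelogram
    a,b,c=map(np.array,(a,b,c)); return np.array([a+u*(b-a)+v*(c-a) for u in np.linspace(0,1,40) for v in np.linspace(0,1,40)])
OB={"mon":quad((.68,0,.17),(.38,-.235,.17),(.725,-.09,.43)),"rails":np.vstack([quad((.505,.07,0),(.505,.06,0),(.505,.07,.422)),quad((.497,.324,0),(.497,.31,0),(.497,.324,.422)),quad((.505,.07,.415),(.497,.324,.415),(.505,.07,.422))]),
 "fan":quad((.39,-.13,.035),(.46,-.13,.035),(.39,-.07,.035)),"stap":quad((.29,-.15,.05),(.38,-.28,.05),(.3,-.15,.05)),"desk":None}
def clear(q):
    """smallest distance of the link axes (upper arm, forearm, hand) to things"""
    s,e,k,w,t=fk(q); out={}
    for nm,A in OB.items():
        r=[]
        for a,b in ((s,e),(k,w),(w,w+.6*(t-w))):
            P=np.array([a+u*(b-a) for u in np.linspace(0,1,25)])
            r.append(P[:,2].min() if A is None else np.linalg.norm(P[:,None]-A[None],axis=2).min())
        out[nm]=np.round(r,3)
    return out
def path(qa,qb,n=12):
    C=[clear(qa+(qb-qa)*u) for u in np.linspace(0,1,n)]; T=np.array([fk(qa+(qb-qa)*u)[4] for u in np.linspace(0,1,n)])
    return {k:np.min([c[k] for c in C],axis=0) for k in OB},T
E
python3 - <<'E'
from h import *
q0=np.array(env.read_joint_positions()); print("start",clear(q0))
for a in (45,60):
 for nm,dx,z in (("in",(0,0),.115),("front",(-.08,0),.115),("fr-right",(-.06,-.05),.115),("high",(-.08,-.02),.3),("up",(0,0),.26)):
  r,x=ori(a,3,180); p=np.array([.474+dx[0],.14+dx[1],0])-x*.008; p[2]=z
  q=env.solve_ik(p,r)
  if q is None: print(a,nm,None);continue
  print(a,nm,np.array(q),"E",fk(q)[1],"W",fk(q)[3]); print("   ",clear(q))
E
```

```text
start {'mon': array([0.447, 0.144, 0.091]), 'rails': array([0.334, 0.124, 0.134]), 'fan': array([0.435, 0.485, 0.352]), 'stap': array([0.385, 0.559, 0.455]), 'desk': array([0.197, 0.486, 0.338])}
45 in [-0.3601  1.1574  2.5241  1.9154  1.8304 -2.0766] E [ 0.5261 -0.1277  0.4324] W [ 0.2938 -0.0402  0.1021]
    {'mon': array([0.088, 0.125, 0.217]), 'rails': array([0.168, 0.168, 0.106]), 'fan': array([0.305, 0.121, 0.113]), 'stap': array([0.284, 0.122, 0.122]), 'desk': array([0.197, 0.102, 0.102])}
45 front [-0.4937  1.4312  2.736   1.6793  1.847  -2.589 ] E [ 0.5429 -0.2173  0.2783] W [ 0.2138 -0.0402  0.1021]
    {'mon': array([0.005, 0.004, 0.265]), 'rails': array([0.226, 0.226, 0.186]), 'fan': array([0.216, 0.155, 0.163]), 'stap': array([0.2  , 0.123, 0.143]), 'desk': array([0.197, 0.102, 0.102])}
45 fr-right [-0.6343  1.2852  2.6424  1.6407  1.7146 -2.3558] E [ 0.4926 -0.2806  0.362 ] W [ 0.2338 -0.0902  0.1021]
    {'mon': array([0.008, 0.008, 0.217]), 'rails': array([0.282, 0.282, 0.173]), 'fan': array([0.272, 0.164, 0.121]), 'stap': array([0.232, 0.095, 0.097]), 'desk': array([
[... 1477 characters left out ...]
, 0.094]), 'stap': array([0.272, 0.056, 0.056]), 'desk': array([0.197, 0.102, 0.102])}
60 high [-0.5946  0.5415  2.5567  1.5022  1.6262 -1.5274] E [ 0.2875 -0.1148  0.6995] W [ 0.2666 -0.1007  0.2871]
    {'mon': array([0.351, 0.206, 0.206]), 'rails': array([0.342, 0.288, 0.168]), 'fan': array([0.405, 0.281, 0.272]), 'stap': array([0.355, 0.243, 0.243]), 'desk': array([0.197, 0.287, 0.287])}
60 up [-0.4151  0.6602  2.4015  1.6831  1.6144 -1.4914] E [ 0.3559 -0.0848  0.6602] W [ 0.3466 -0.0807  0.2471]
    {'mon': array([0.321, 0.16 , 0.16 ]), 'rails': array([0.283, 0.212, 0.085]), 'fan': array([0.404, 0.216, 0.216]), 'stap': array([0.358, 0.214, 0.214]), 'desk': array([0.197, 0.247, 0.247])}
```

Run:
```python
from h import *
for a in (50,60,70,80):
 for e in (-8,0):
  for nm,d in (("in",(0,0)),("right",(0,-.06)),("diag",(-.04,-.04)),("front",(-.05,0))):
   r,x=ori(a,e,180); p=np.array([.474+d[0],.135+d[1],0])-x*.008; p[2]=.125
   q=env.solve_ik(p,r)
   if q is None: print(a,nm,None);continue
   c=clear(q);print(a,e,nm,"E",fk(q)[1],"W",fk(q)[3],*[f"{k}{v}" for k,v in c.items() if k!="desk"])
```

```text
50 -8 in E [ 0.4666 -0.1233  0.537 ] W [ 0.3116 -0.0586  0.1594] mon[0.171 0.172 0.181] rails[0.198 0.189 0.099] fan[0.357 0.148 0.135] stap[0.322 0.143 0.143]
50 -8 right E [ 0.4335 -0.1955  0.5467] W [ 0.3116 -0.1186  0.1594] mon[0.152 0.128 0.134] rails[0.26  0.254 0.119] fan[0.359 0.147 0.115] stap[0.314 0.114 0.114]
50 -8 diag E [ 0.4494 -0.2147  0.5139] W [ 0.2716 -0.0986  0.1594] mon[0.11  0.141 0.175] rails[0.261 0.26  0.146] fan[0.345 0.172 0.131] stap[0.301 0.122 0.122]
50 -8 front E [ 0.4835 -0.171   0.4894] W [ 0.2616 -0.0586  0.1594] mon[0.104 0.143 0.212] rails[0.217 0.216 0.149] fan[0.333 0.179 0.155] stap[0.298 0.145 0.145]
50 0 in E [ 0.4957 -0.1397  0.4856] W [ 0.31   -0.0605  0.125 ] mon[0.116 0.153 0.186] rails[0.189 0.187 0.1  ] fan[0.332 0.121 0.112] stap[0.302 0.117 0.117]
50 0 right E [ 0.4593 -0.2163  0.4982] W [ 0.31   -0.1205  0.125 ] mon[0.094 0.112 0.141] rails[0.258 0.257 0.12 ] fan[0.338 0.12  0.095] stap[0.295 0.081 0.081]
50 0 diag E [ 0.474  -0.2363  0.4577] W [ 0.27   -0.1005  0.125 ] mon[0.049 0.09  0.18 ] rails[0.264 0.264 0.147] fan[0.32  0.15  0
[... 3364 characters left out ...]
12 0.104] fan[0.369 0.125 0.117] stap[0.328 0.139 0.139]
80 0 in E [ 0.4646 -0.1316  0.5365] W [ 0.4297 -0.1163  0.125 ] mon[0.166 0.064 0.077] rails[0.204 0.192 0.058] fan[0.356 0.09  0.09 ] stap[0.32  0.146 0.146]
80 0 right E [ 0.4449 -0.1853  0.5379] W [ 0.4297 -0.1763  0.125 ] mon[0.146 0.02  0.048] rails[0.247 0.245 0.103] fan[0.355 0.101 0.09 ] stap[0.313 0.118 0.118]
80 0 diag E [ 0.4466 -0.1903  0.5329] W [ 0.3897 -0.1563  0.125 ] mon[0.139 0.054 0.072] rails[0.249 0.245 0.114] fan[0.353 0.094 0.09 ] stap[0.311 0.103 0.103]
80 0 front E [ 0.4628 -0.1579  0.5277] W [ 0.3797 -0.1163  0.125 ] mon[0.146 0.088 0.104] rails[0.221 0.214 0.104] fan[0.351 0.091 0.09 ] stap[0.313 0.113 0.113]
```

Run:
```python
from h import *
q0=np.array(env.read_joint_positions())
rd=env.read_tool_rot()
qa=np.array(env.solve_ik(np.array([.5,-.08,.42]),rd))
def hp(e,tip): 
    r,x=ori(60,e,180); p=np.array(tip)-x*.008; p[2]=tip[2]; return p,r
qh=np.array(env.solve_ik(*hp(-8,(.414,.115,.3)))); qf=np.array(env.solve_ik(*hp(-8,(.414,.115,.115))))
for n,A,B in (("0a",q0,qa),("0h",q0,qh),("ah",qa,qh),("hf",qh,qf)):
    c,T=path(A,B); print(n,c); print(T[::3])
print(q0,qa,qh,qf)
```

```text
0a {'mon': array([0.447, 0.144, 0.091]), 'rails': array([0.334, 0.124, 0.126]), 'fan': array([0.426, 0.485, 0.352]), 'stap': array([0.375, 0.559, 0.455]), 'desk': array([0.197, 0.486, 0.338])}
[[ 0.6248  0.0001  0.2388]
 [ 0.5977 -0.0271  0.2918]
 [ 0.565  -0.0506  0.3423]
 [ 0.5275 -0.0698  0.39  ]]
0h {'mon': array([0.421, 0.12 , 0.091]), 'rails': array([0.334, 0.113, 0.056]), 'fan': array([0.41 , 0.312, 0.262]), 'stap': array([0.359, 0.288, 0.288]), 'desk': array([0.197, 0.334, 0.284])}
[[0.6248 0.0001 0.2388]
 [0.5075 0.0418 0.2041]
 [0.4358 0.0925 0.2227]
 [0.4116 0.1171 0.2686]]
ah {'mon': array([0.421, 0.154, 0.154]), 'rails': array([0.379, 0.2  , 0.107]), 'fan': array([0.41 , 0.316, 0.294]), 'stap': array([0.359, 0.288, 0.288]), 'desk': array([0.197, 0.334, 0.314])}
[[ 0.5    -0.08    0.42  ]
 [ 0.4472  0.0037  0.3282]
 [ 0.4127  0.0757  0.2977]
 [ 0.4063  0.1108  0.2986]]
hf {'mon': array([0.112, 0.141, 0.152]), 'rails': array([0.256, 0.255, 0.139]), 'fan': array([0.345, 0.154, 0.125]), 'stap': array([0.302, 0.11 , 0.11 ]), 'desk': array([0.197, 0.149, 0.129])}
[[0.41   0.1081 0.3   ]
 [0.4199 0.1022 0.2498]
 [0.4224 0.1007 0.1986]
 [0.4174 0.1037 0.1478]]
[-0.1056  0.4915  1.5594  0.      1.0917 -0.1056] [-0.2891  0.1767  1.5519 -0.0002  1.4139 -0.2891] [-0.5637  0.3861  2.462   1.4919  1.4488 -1.2753] [-0.5637  1.0002  2.5289  1.5868  1.4264 -1.9623]
```

Clearances look good, so I'll move: close the fingers, go via a to the high pose, and take a wrist picture there.

```bash
cat >> h.py <<'E'
def hp(e,tip,a=60):
    r,x=ori(a,e,180); p=np.array(tip,float)-x*.008; p[2]=tip[2]; return p,r
def snap(n,f):
    c=imaging.calibration(n); im=imaging.capture(n); cv2.imwrite(f"pics/{f}.png",im[:,:,::-1]); np.savez(f"pics/{f}.npz",mtx=c["mtx"],pose=c["pose"]); return im,c
E
python3 - <<'E'
from h import *
env.grab(20)
env.movep(np.array([.5,-.08,.42]),env.read_tool_rot())
env.movep(*hp(-8,(.414,.115,.3)))
print(env.read_position(),env.read_finger_gap(),env.read_contact_force(),env.read_clock())
im,c=snap("wrist","w1"); print(c["mtx"][0])
for col in ("green","yellow"):
    for b in blobs(im,col,20): print(col,b[0],b[1])
E
```

```text
[0.4104 0.1081 0.2998] 8.52967204033906e-05 [ 0.3437  0.1232 -0.4871] 3.1333
[350.0622   0.     282.6923]
green [249.6538 177.1308] [243 169  15  19 130]
yellow [250.4975 279.194 ] [240 270  27  22 201]
yellow [328.08 321.24] [325 317   8   9  25]
yellow [385.2985 378.9104] [379 372  17  17  67]
```

View pics/w1.png

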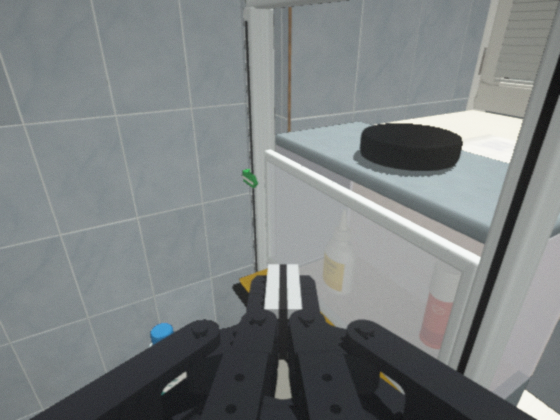

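```bash
python3 - <<'E'
from h import *
c=dict(np.load("pics/w1.npz")); g=[ray("scene",(261.08,282.61)),ray("side",(336.9,320.67)),ray("wrist",(249.65,177.5),c)]
print("green3",tri(*g)); print([tri(g[i],g[j]) for i,j in((0,2),(1,2))])
l=[ray("scene",(283.3,291.1)),ray("wrist",(236,289),c)];print("lip left front",tri(*l))
E
python3 - <<'E'
import cv2
im=cv2.imread("pics/w1.png");cv2.imwrite("pics/w1c.png",cv2.resize(im[160:310,225:285],(240,600),interpolation=cv2.INTER_CUBIC))
E
```

```text
green3 (array([0.4992, 0.3327, 0.2622]), [np.float64(0.0034768034211323097), np.float64(0.0024046643603955115), np.float64(0.001870855323516361)])
[(array([0.4991, 0.3304, 0.2623]), [np.float64(0.002269741881350098), np.float64(0.002269741881350245)]), (array([0.4985, 0.3347, 0.2603]), [np.float64(5.4900999627498676e-05), np.float64(5.490099962741777e-05)])]
lip left front (array([0.4539, 0.2877, 0.1558]), [np.float64(0.0014651200126921686), np.float64(0.0014651200126920459)])
```

View pics/w1c.png

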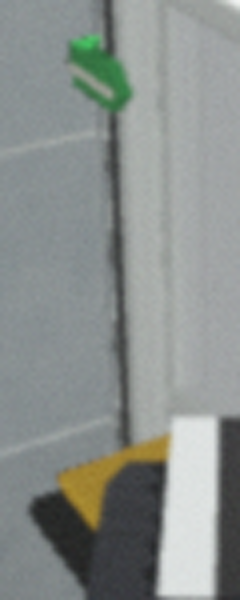

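Run:
```python
from h import *
env.movep(*hp(-8,(.414,.115,.115)))
env.servo_line(*hp(-8,(.474,.135,.113)),velocity=.1,guard=8)
env.servo_line(*hp(2,(.474,.135,.113)),velocity=.05,guard=8)
f0=np.array(env.read_contact_force()); print(env.read_position(),f0)
p=env.read_position(); 
hit=env.servo_line(np.array([p[0],p[1],.165]),velocity=.02,guard=1.0)
print(hit,env.read_position(),env.read_contact_force()-f0,env.read_clock())
snap("wrist","w2")
```

```text
[0.4697 0.1278 0.112 ] [0.4766 0.1582 0.649 ]
True [0.4699 0.1279 0.1421] [-0.8003  0.5382 -1.3873] 6.6083
```

View pics/w2.png

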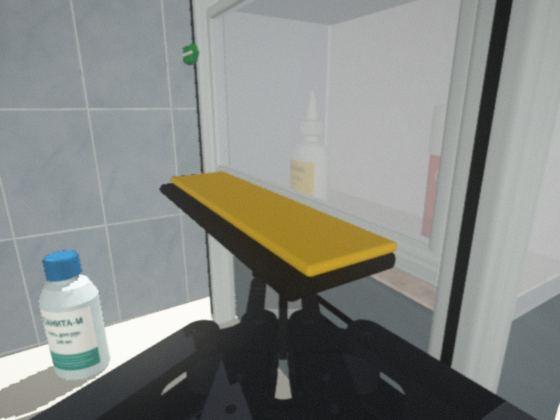

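Run:
```python
from h import *
c1=dict(np.load("pics/w1.npz"));c2=dict(np.load("pics/w2.npz"))
im=cv2.imread("pics/w2.png")[:,:,::-1].copy()
for b in blobs(im,"green",20): print(b[0],b[1]); g=b[0]
print("green 12",tri(ray("w",(249,179),c1),ray("w",g,c2)),"all",tri(ray("scene",(261.08,282.61)),ray("side",(336.9,320.67)),ray("w",(249,179),c1),ray("w",g,c2)))
print("lip corner",tri(ray("w",(236,288.5),c1),ray("w",(162,189.5),c2)),tri(ray("scene",(283.3,291.1)),ray("w",(162,189.5),c2)))
print("lip right front",tri(ray("scene",(288.2,228.8)),ray("w",(290,290),c2)))
cv2.imwrite("pics/w2c.png",cv2.resize(im[30:80,170:220,::-1],(400,400),interpolation=cv2.INTER_CUBIC))
```

```text
[190.7387  53.9497] [183  43  15  21 199]
green 12 (array([0.494 , 0.3253, 0.2628]), [np.float64(0.00039732811935026244), np.float64(0.0003973281193502131)]) all (array([0.4983, 0.3325, 0.2623]), [np.float64(0.003979160550555165), np.float64(0.0025534381452603718), np.float64(0.003041146853700451), np.float64(0.002350065323863142)])
lip corner (array([0.4531, 0.2836, 0.1597]), [np.float64(0.0008803654351532637), np.float64(0.0008803654351532317)]) (array([0.4529, 0.2893, 0.1582]), [np.float64(0.0004415381777606149), np.float64(0.0004415381777606028)])
lip right front (array([0.4583, 0.1031, 0.1599]), [np.float64(0.0001674478418944826), np.float64(0.0001674478418944419)])
```

View pics/w2c.png

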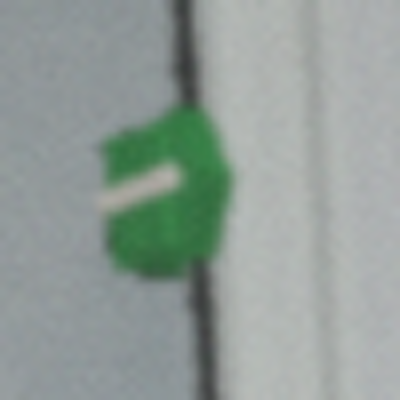

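Run:
```python
from h import *
p=env.read_position()
h=env.servo_line(np.array([p[0],p[1],.243]),velocity=.05,guard=25)
env.pause(.4)
print(h,env.read_position(),env.read_contact_force(),env.read_clock())
snap("wrist","w3"); snap("scene","s3"); snap("side","d3")
import cv2
a=cv2.imread("pics/w3.png"); s=cv2.imread("pics/s3.png")[130:340,210:350]
cv2.imwrite("pics/v3.png",np.hstack([cv2.resize(a,(500,375)),cv2.resize(s,(250,375),interpolation=cv2.INTER_CUBIC)]))
for n in("w3","s3","d3"):
    im=cv2.imread(f"pics/{n}.png")[:,:,::-1].copy()
    for col in("green","yellow"):
        for b in blobs(im,col,20): print(n,col,b[0],b[1])
```

```text
False [0.4699 0.1279 0.243 ] [-0.0435 -0.1209 -0.2909] 9.2333
w3 green [198.1649 167.8557] [192 163  13  11  97]
w3 yellow [284.8669 225.2874] [  171   173   225   106 10005]
s3 green [260.3077 282.8974] [254 276  11  10  39]
s3 yellow [274.9543 235.7338] [ 263  202   25   67 1247]
d3 green [336.8158 320.6579] [330 316  13  10  38]
```

View pics/v3.png

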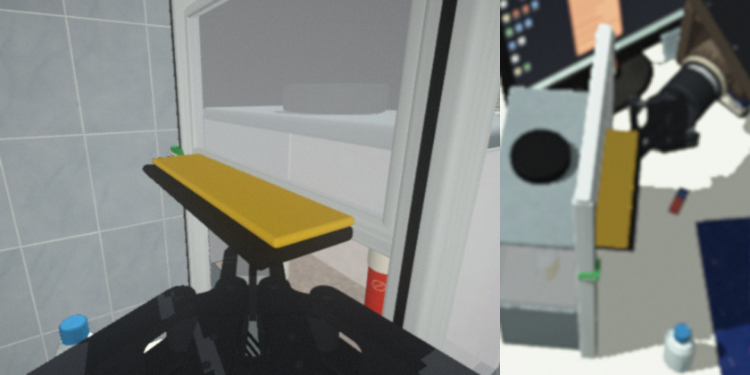

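Run:
```python
from h import *
c3=dict(np.load("pics/w3.npz"));c2=dict(np.load("pics/w2.npz"));c1=dict(np.load("pics/w1.npz"))
def aty(n,uv,y,c=None):
    o,d=ray(n,uv,c); return o+d*(y-o[1])/d[1]
print("clip top w3 at y=.327",aty("w",(196,163),.327,c3))
print("marker w2,w1 at y .327",aty("w",(187.5,53.4),.327,c2),aty("w",(249,180),.327,c1))
print("lip corner L z at y=.289",aty("w",(162,190),.289,c3), "R at .103",aty("w",(290,290),.103,c3))
print("LR scene/w3",tri(ray("scene",(286.7,202.8)),ray("w",(290,290),c3)))
L=((632-500)*.56+210,248*.56+130);print("LL",tri(ray("scene",L),ray("w",(162,190),c3)))
```

```text
clip top w3 at y=.327 [0.4928 0.327  0.2716]
marker w2,w1 at y .327 [0.4921 0.327  0.2634] [0.4943 0.327  0.2608]
lip corner L z at y=.289 [0.4533 0.289  0.2587] R at .103 [0.4585 0.103  0.2608]
LR scene/w3 (array([0.4617, 0.0995, 0.2635]), [np.float64(0.004816041921234348), np.float64(0.004816041921234382)])
LL (array([0.4534, 0.2864, 0.2594]), [np.float64(0.0005458871462885771), np.float64(0.0005458871462885374)])
```

Run:
```python
from h import *
p=np.array(env.read_position()); rd=np.array([.0001,1.5717,.0001])
env.servo_line(p-[0,0,.03],velocity=.05,guard=15)
env.servo_line(p-[.08,.02,.03],velocity=.1,guard=15)
env.movep(*hp(-8,(.394,.115,.3)))
env.movep(np.array([.5,-.08,.42]),rd)
env.movep(np.array([.44,-.10,.16]),rd)
print(env.read_position(),env.read_contact_force(),env.read_clock())
im,c=snap("wrist","w4")
for b in blobs(im,"blue",60): print(b[0],b[1],onz("w",b[0],.034,c))
snap("scene","s4"); snap("side","d4")
s=cv2.imread("pics/s4.png")[130:340,210:350]
cv2.imwrite("pics/v4.png",np.hstack([cv2.resize(im[:,:,::-1],(500,375)),cv2.resize(s,(250,375),interpolation=cv2.INTER_CUBIC)]))
```

```text
[ 0.4407 -0.1003  0.1605] [-0.048  -0.5152  0.9724] 14.1417
[264.3274 202.7282] [ 245  184   39   38 1170] [ 0.4265 -0.0999  0.034 ]
[152.5211 318.1834] [131 297  48  37 616] [ 0.3256 -0.2072  0.034 ]
```

View pics/v4.png

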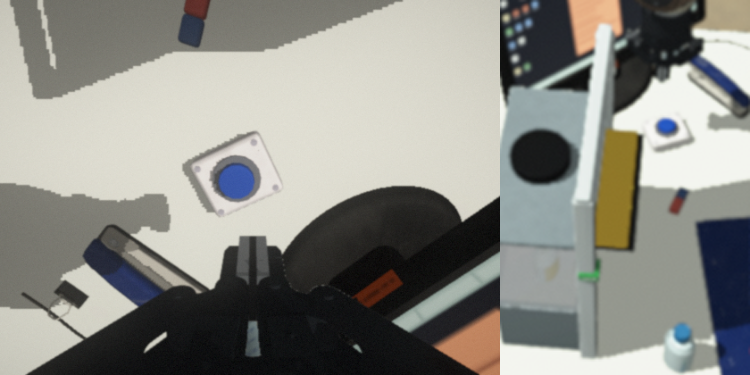

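Run:
```python
from h import *
env.servo_line(np.array([.4265,-.0999,.16]),velocity=.1)
env.servo_line(np.array([.4265,-.0999,.06]),velocity=.1,guard=12)
f0=np.array(env.read_contact_force())
h=env.servo_line(np.array([.4265,-.0999,.02]),velocity=.015,guard=2); print(h,env.read_position(),env.read_contact_force()-f0)
h=env.servo_line(np.array([.4265,-.0999,.02]),velocity=.01,guard=10); print(h,env.read_position(),env.read_contact_force()-f0)
env.pause(.3); print(env.read_position(),env.read_contact_force()-f0,env.read_clock())
```

```text
True [ 0.4265 -0.0999  0.0416] [0.6425 0.0423 2.598 ]
True [ 0.4265 -0.0999  0.0379] [-1.4633 -0.1365  9.3409]
[ 0.4265 -0.0999  0.038 ] [-1.4358 -0.2076 10.4584] 18.1833
```

Run:
```python
from h import *
env.servo_line(np.array([.4265,-.0999,.16]),velocity=.08)
env.movep(np.array([.45,-.09,.3]),np.array([.0001,1.5717,.0001])); env.pause(.5)
print(env.read_contact_force(),env.read_clock())
def scenes(n,f):
    im,_=snap(n,f)
    for col in("green","yellow"):
        for b in blobs(im,col,20): print(n,col,b[0],b[1])
    return im
s=scenes("scene","s5");d=scenes("side","d5");w,_=snap("wrist","w5")
cv2.imwrite("pics/v5.png",np.hstack([cv2.resize(s[130:340,210:350],(300,450)),cv2.resize(w,(500,375))[:375] if 0 else cv2.resize(w,(490,450))])[:,:,::-1])
```

```text
[ 0.1285  0.5512 -0.0465] 20.9833
scene green [260.3095 282.9048] [254 277  12   9  42]
scene yellow [274.8016 235.9472] [ 263  203   25   66 1230]
side green [336.8158 320.6579] [330 316  13  10  38]
```

View pics/v5.png

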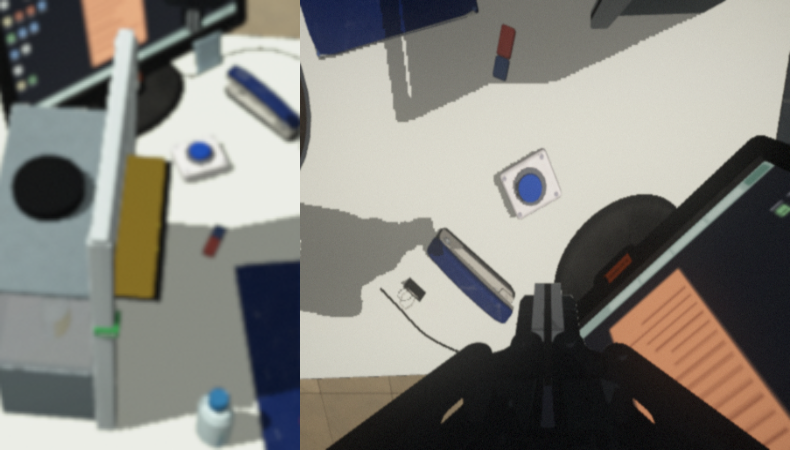

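```bash
python3 -c "
from bench import env
env.job_done(); print(env.read_clock())"
```

```text
the job is handed in; nothing more can be done
the job is handed in; nothing more can be done
```

I pushed the window up with closed fingertips under the black lip until the lip was level with the green arrow. I then backed the hand out, pressed the blue button until it bottomed out, and let it go. The job is handed in, at about 21 s on the robot's clock.

- **Lip height:** my estimates put the lip at about 0.260–0.262 m and the arrow's line at about 0.261–0.264 m, so they agree within roughly 3 mm (10 mm is allowed). Single estimates disagreed by more: an early two-camera estimate put the arrow at 0.2745 m, and the four-view fit was off by up to 4 mm per view. I went with the closer wrist views.
- **Window at rest:** after the button press, the lip's yellow strip had moved only 0.2 px in the scene camera, so the window stayed put.
- **Button:** the press reached 10.5 N and stopped moving (about 5 N is needed for full travel). In the last pictures the button looks back up, but I did not measure its height.
- **Other objects:** the stapler, eraser and gel bottle look unmoved in the last pictures, by eye only. The bottle and glue stick inside the cabinet stood upright when last seen clearly, with the window raised, and the hand did not go inside. The arm was clear of everything, with the force reading near zero.

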